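Lock the tube rack into its dock

TASK

Push the orange tube rack fully home against the back of its dock with your fingertips, then push the lever by its red pad past its first click all the way to the second stop, so that the bolt locks the rack in. Only push: do not lift the rack, do not grip or hook the lever from its steel side, and leave everything else where it stands.

Things in the scene. Friction and masses are not known exactly. Their poses are not given: they have to be found in the camera images.
- dock: White rack dock, 240 (x) x 300 (y) x 80 mm high, fixed at a varying place and yaw. Origin: centre of its underside; +x to its back, +y to its left, z up. On its flat top (80 mm up) a bay 104 mm wide runs along x, centred on y = 0, between aluminium rails 12 mm high (x -90 to +90 mm), open at the front (-x, robot side). The lever stands left of the bay; its guide is 12 mm high.
- stop (a point): Middle of the back stop's front face, at the foot, in the dock's bay: dock frame x = +85, y = 0, z = 80 mm. The stop is an aluminium bar 120 mm wide and 22 mm high. The rack is home when its back face is against it, the rack's origin then being at dock x = +30, y = 0 mm.
- rack: Loose orange tube rack in the bay, 110 (x) x 100 (y) mm, block 36 mm high, capped tubes in it up to 52 mm; 0.25 to 0.5 kg, slides with 2 to 6 N. Starts pulled 35 to 50 mm out to the front. Origin: centre of its underside; axes as the dock's; its front face is 55 mm from the origin along -x (robot side), its back face 55 mm along +x.
- lever (a joint): Lever travel in m, along the dock's -y. 0 = open (starts within 4 mm of it); sprung clicks at 0, at 0.030 to 0.036 (first click, bolt half across) and 0.060 (second stop, hard end). It takes up to about 10 N to pass each hump; past about 0.053 it moves on by itself to 0.060. Its 12 mm steel bolt crosses 4 mm in front of a rack that is home; it hits the side of one that is not.
- pad (a point): Centre of the red thumb pad's pushing face on the lever; moves with it. At lever 0: dock frame x = -41, y = +121, z = 120 mm; at 0.060: y = +61 mm. Face 28 mm wide (dock x), 42 mm high (19 to 61 mm above the dock's top), looking to the dock's +y: push it towards -y.
- lever_back (a point): Steel back plate of the lever's thumb tab, 36 (dock x) x 6 (y) x 46 (z) mm, this point at its centre, 9 mm behind the red face on the bay side. It gets touched only when the tab is gripped or hooked.
- vial: Small amber vial with a blue cap, 28 mm diameter, 45 mm tall, standing on the dock's top to the right of the bay; origin under its centre. Bystander: leave alone.
- blue_bottle: small clear bottle with a blue cap, 56 mm diameter, 115 mm tall; origin at the centre of its underside. Bystander on the bench: leave alone.
- beaker: clear glass beaker, 60 mm diameter, 75 mm tall; origin at the centre of its underside. Bystander on the bench: leave alone.
- green_jar: clear jar with a green lid, 60 mm diameter, 80 mm tall; origin at the centre of its underside. Bystander on the bench: leave alone.
- pen: red pen lying flat, about 120 mm long, 11 mm thick; origin at the centre of its underside. Bystander on the bench: leave alone.
- timer: small white bench timer lying flat, 45 x 65 x 16 mm; origin at the centre of its underside. Bystander on the bench: leave alone.
- yellow_box: yellow lidded box, 85 x 60 x 38 mm; origin at the centre of its underside. Bystander on the bench: leave alone.
There are look-alikes about, which are no part of the job. Of the things shaped like the rack, the orange one is meant.

How it is judged:
By the outcome, as a careful person would: the job done as asked, in the order asked, and still so for the second after the job is handed in, with the robot touching nothing.
It also fails if it takes over 40 s, if anything falls off the work surface, if the arm or the gripper's body presses on something with over 40 N, if the wrist force passes 120 N, or if a joint passes its speed limit or range.

ROBOT

A 7-joint arm with a two-finger parallel gripper is mounted at the origin on the work surface. World frame = base frame: x ahead of the robot, y to its left, z up, the work surface at z = 0. Lengths are in m, angles in rad, forces in N, time in s.
With the tool pointing down it reaches from about 0.4 to 0.85 m from the base axis. Payload 10.4 kg.
Tool frame: the origin (TCP) lies at the very end of the fingers, on their centre line; the grasp point (between the pads) lies 19 mm behind it; z points along the fingers, y is the line along which they close (so a half turn about z gives the same grasp; the last joint's range is limited). The gripper opens to 87 mm and grips with 3 to 60 N. Pads are 19 mm wide; open, the fingers measure 117 mm over their backs; the gripper's body (75 mm by 190 mm) begins 51 mm behind the grasp point.
Start: joints at [-1.293, 0.332, -0.065, 1.46, 0.022, 1.35, -0.088], TCP at [0.185, 0.597, 0.223] pointing down, gripper open.
Joint ranges: [-2.6, 2.6], [-0.5, 2.12], [-1.47, 1.34], [0.16, 2.42], [-1.27, 4.41], [0.06, 2.06], [-2.6, 2.6]. Speed limits (rad/s): [2.22, 2.22, 2.79, 2.79, 3.14, 3.14, 3.14].

INTERFACE

Orientations are given as a unit quaternion [w, x, y, z].
In Python, from rig import robot, capture gives the robot as it stands. The module is installed in compiled form; this text tells all that it offers.
- The arm moves only by the tool send_rows, never from a script. Its argument "motion" is text: rows parted by semicolons, each of 7 numbers parted by spaces: the shift along the world's x, y, z in cm, then the turn, a rotation vector about the world's x, y, z in degrees, then the opening, from 0 (shut) to 1 (fully open). A call has 1 to 8 rows; each row is the pose to reach, as a shift and turn from the pose commanded when the call began; what a row does not reach only later rows make up. A row lasts 1/12 s, in which the tool goes at most 41.7 mm and 7.16 degrees, less where a joint would pass 70% of its speed; a pose out of reach is approached as far as the arm can. A call with a gripper value outside its range is refused whole. The fingers move at their own pace and stop on an object; "newtons" is the grip in N (left out, the last holds). Time passes only in rows, so rows that repeat a pose let the fingers close. It gives the time, the measured TCP pose, the force, the opening and the grip force at its end, in the units of the state.
- robot.get_obs(): the state, without advancing time (a new reading comes with each control period).
- capture(name): name is "side" or "top"; returns a dict with "img" (384x512x3 uint8, red, green, blue), "z_map" (384x512 float32, m along the optical axis (not along the pixel's ray), 0 where there is no reading), "camera_matrix" (3x3 intrinsics, pixels), "xyz" and "attitude" of the camera in the world. Camera axes: x right, y down, z forward; pixel columns grow to the right and rows downward; lengths in m; the calibration is good to about 2 mm. A picture is of the moment at which its call begins.
- robot.hand_in(): hands the job in; it is judged then, once.
The state is a dict: "time_s": time; "joints": joint angles; "dq": joint speeds; "joint_efforts": joint torques, N m; "ee_pos": TCP position; "orientation": TCP orientation; "force": force on the tool from outside, world axes, zero at the start; "torque": the same for the moment, N m; "finger_gap": opening from 0.0 (shut) to 1.0 (fully open); "finger_force": force on a finger pad.
Only numpy, scipy, OpenCV 4.12 (cv2) and the standard library are available. Lean on these libraries where they do the work, as an engineer would, in place of code of your own. Each camera call takes 0.05 s, during which the arm holds its last target. There are 200 camera calls.

## Working session

There is one attempt and no reset: what is moved stays moved. The work goes in short steps, Python scripts to look and compute and a tool call to move; the robot and the scene stay as the last step left them, time stands still between calls to the robot, and variables do not carry over. Pictures are saved under pics/ and viewed, at most 10 in all, crops included, and the job is handed in when it is done.

Besides the shell and the picture viewer there is one more tool, called after "Request:" by a JSON object that holds its "name" and its "arguments", one argument or row to a line. send_rows: Moves the arm, as the interface text tells. Its arguments: {"type":"object","properties":{"motion":{"type":"string"},"newtons":{"type":"number"}},"required":["motion"]}

```bash
mkdir -p pics
cat > h.py <<'E'
import numpy as np, cv2
from rig import robot, capture
from scipy.spatial.transform import Rotation as R
def cam(name, save=None):
    c=capture(name)
    if save: cv2.imwrite('pics/'+save,c['img'][:,:,::-1])
    K=np.array(c['camera_matrix']);a=np.array(c['attitude'])
    M=a if a.shape==(3,3) else R.from_quat(np.r_[a[1:],a[0]]).as_matrix()
    z=c['z_map'];v,u=np.mgrid[:z.shape[0],:z.shape[1]]
    P=np.stack([(u-K[0,2])/K[0,0]*z,(v-K[1,2])/K[1,1]*z,z],-1)@M.T+np.array(c['xyz'])
    P[z==0]=np.nan
    return c['img'],P,cv2.cvtColor(c['img'],cv2.COLOR_RGB2HSV),c,M
E
python3 - <<'E'
from h import *
for n in('top','side'):
    i,P,h,c,M=cam(n,n+'0.png'); print(n,c['xyz'],c['attitude'],M[:,2],np.nanmin(P,(0,1)),np.nanmax(P,(0,1)))
print(robot.get_obs())
E
```

```text
top [0.48071705 0.02957645 1.30002179] [-0.01233697  0.71602795 -0.69738622  0.02835909] [ 0.05781906 -0.02188724 -0.99808712] [-0.01441088 -1.21773597 -0.77092217] [1.43696889 1.21700052 0.33969928]
side [-0.10962956 -0.62904929  0.67085441] [-0.44509031  0.80908809 -0.32984169  0.19615182] [ 0.61102688  0.59083645 -0.52683816] [-0.08859304 -0.63509369 -0.2883283 ] [1.44654396 2.08679361 0.57917726]
{'time_s': 0.1, 'joints': array([-1.29263635,  0.33281905, -0.06470889,  1.46085436,  0.02166352,
        1.34989286, -0.08848443]), 'dq': array([-0.00013796, -0.00429406, -0.00060242, -0.00147909, -0.00010545,
        0.00024433, -0.00129507]), 'joint_efforts': array([ 3.25216992e-03, -6.24531126e+01,  2.58420833e-02, -3.90726328e+01,
       -6.14264351e-02,  3.65126110e-02,  5.23266363e-05]), 'ee_pos': array([0.18507124, 0.59661193, 0.22182848]), 'orientation': array([-3.78958352e-05,  1.49785592e-01,  9.88718296e-01, -6.37276648e-04]), 'force': array([ 0.45240317, -0.51699438, -0.31630177]), 'torque': array([0.043271  , 0.02633773, 0.04734003]), 'finger_force': 0.0, 'finger_gap': 1.0050927921517308}
```

View pics/top0.png

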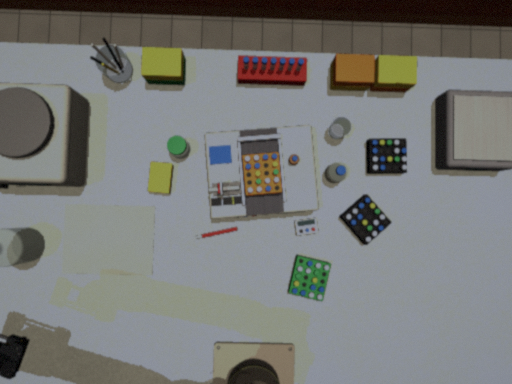

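View pics/side0.png

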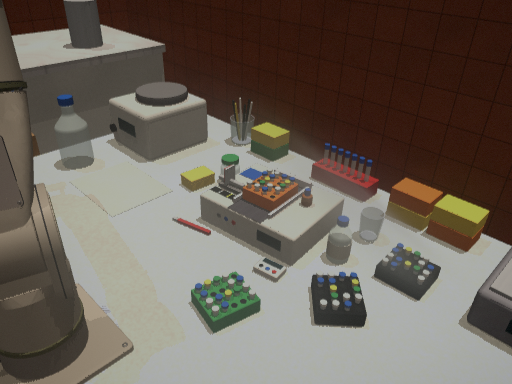

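The top view shows the dock around px (262,171) with the orange rack at (263,174) and the lever at (222,188), left of the bay. The vial is at (294,159). The side view shows the lever tab at (230,172).

```bash
cat >> h.py <<'E'
def rect(P,m):
    p=P[m];p=p[~np.isnan(p[:,0])]
    return cv2.minAreaRect(p[:,:2].astype(np.float32)),p
E
python3 - <<'E'
from h import *
i,P,h,c,M=cam('top')
box=np.zeros(P.shape[:2],bool);box[115:230,195:330]=1
m=box&(P[:,:,2]>.065)&(P[:,:,2]<.16)
n,l,s,_=cv2.connectedComponentsWithStats(m.astype(np.uint8));k=1+s[1:,4].argmax()
r,p=rect(P,l==k);print('dock',r,len(p),np.median(p[:,2]))
# bench level
b=P[240:250,100:180,2];print('bench',np.nanmedian(b),np.nanstd(b))
H,S,V=h[...,0],h[...,1],h[...,2]
o=box&(H>5)&(H<17)&(S>150)&(V>80)&(P[:,:,2]>.09)
n,l,s,_=cv2.connectedComponentsWithStats(cv2.morphologyEx(o.astype(np.uint8),cv2.MORPH_CLOSE,np.ones((5,5))));k=1+s[1:,4].argmax()
r,p=rect(P,(l==k)&o);print('rack',r,np.percentile(p[:,2],[5,50,95]),s[k])
for n in('top','side'):
    i2,P2,h2,_,_=cam(n)
    red=((h2[...,0]<5)|(h2[...,0]>174))&(h2[...,1]>140)&(P2[:,:,2]>.085)&(P2[:,:,2]<.17)&(P2[:,:,0]>.4)&(P2[:,:,0]<.95)&(abs(P2[:,:,1])<.3)
    v,u=np.where(red);print(n,list(zip(u,v))[:40]);print(np.round(P2[red][:40],3).tolist())
    if n=='top': cv2.imwrite('pics/topz.png',cv2.resize(i2[115:230,195:330,::-1],None,fx=5,fy=5,interpolation=cv2.INTER_CUBIC))
    else: cv2.imwrite('pics/sidez.png',cv2.resize(i2[150:260,170:350,::-1],None,fx=4.4,fy=4.4,interpolation=cv2.INTER_CUBIC))
E
```

```text
dock ((0.6043499708175659, -0.005987778306007385), (0.2400619387626648, 0.30048736929893494), 6.229547023773193) 9240 0.0819319101792314
bench 0.0009456749528042874 0.0026587297883105556
rack ((0.5467862486839294, -0.00949065387248993), (0.014707832597196102, 0.08376183360815048), 6.575748920440674) [0.09201631 0.11481956 0.11889024] [247 188  32   8  65]
top [(np.int64(248), np.int64(63)), (np.int64(257), np.int64(63)), (np.int64(266), np.int64(64)), (np.int64(275), np.int64(64)), (np.int64(288), np.int64(64)), (np.int64(297), np.int64(64)), (np.int64(297), np.int64(65)), (np.int64(292), np.int64(66)), (np.int64(218), np.int64(184)), (np.int64(218), np.int64(185)), (np.int64(218), np.int64(186)), (np.int64(218), np.int64(187)), (np.int64(218), np.int64(191)), (np.int64(218), np.int64(192)), (np.int64(219), np.int64(192))]
[[0.902, 0.038, 0.093], [0.904, 0.013, 0.09], [0.903, -0.012, 0.088], [0.903, -0.037, 0.09], [0.904, -0.073, 0.089], [0.905, -0.098, 0.088], [0.903, -0.099, 0.086], [0.9, -0.085, 0.086], [0.56, 0.108, 0.142], [0.557, 0.108, 0.139], [0.555, 0.108, 0.143], [0.552, 0.108, 0.135], [0.542, 0.108, 0.139], [0.539, 0.107, 0.139], [0.539, 0.105, 0.139]]
side []
[]
```

View pics/topz.png

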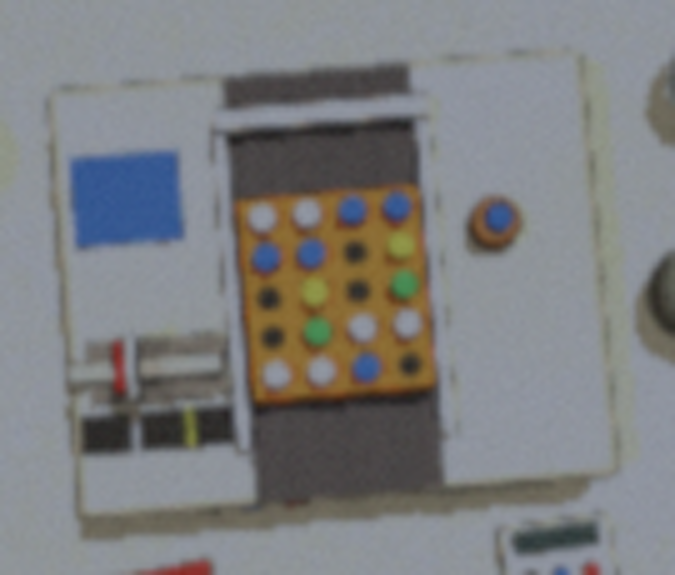

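View pics/sidez.png

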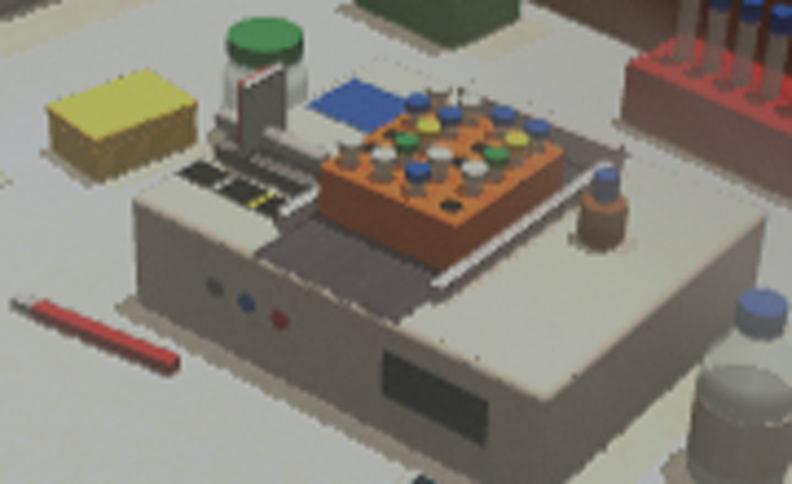

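The crops show the rack pulled out to the front with its front face at about (345,395) in the top crop. The red pad is at (120,368) on the lever's left, with a clear approach. The dock fits at (0.604, -0.006) with yaw 6.2°, and the measured pad position agrees with that.

Request:
{"name": "send_rows", "arguments": {
  "motion": "31 -61.5 0 0 0 23.4 0.4;31 -61.5 0 0 0 23.4 0.4;31 -61.5 0 0 0 23.4 0.4;31 -61.5 0 0 0 23.4 0.4;31 -61.5 0 0 0 23.4 0.4;31 -61.5 0 0 0 23.4 0.4;31 -61.5 0 0 0 23.4 0.4;31 -61.5 0 0 0 23.4 0.4",
  "newtons": 20
}}

```text
time_s: 0.92
ee_pos: [0.3356, 0.2974, 0.2227]
orientation: [0.0, -0.054, 0.999, 0.0]
force: [1.2, 1.6, 0.9]
finger_gap: 0.48
finger_force: 0.0
```

Request:
{"name": "send_rows", "arguments": {
  "motion": "15.9 -31.5 0 0 0 0 0.4;15.9 -31.5 0 0 0 0 0.4;15.9 -31.5 0 0 0 0 0.4;15.9 -31.5 0 0 0 0 0.4;15.9 -31.5 0 0 0 0 0.4;15.9 -31.5 0 0 0 0 0.4;15.9 -31.5 0 0 0 0 0.4;15.9 -31.5 0 0 0 0 0.4"
}}

```text
time_s: 1.58
ee_pos: [0.4859, -0.0003, 0.2229]
orientation: [0.0, -0.054, 0.999, 0.0]
force: [1.1, 0.5, -0.8]
finger_gap: 0.397
finger_force: 0.0
```

Request:
{"name": "send_rows", "arguments": {
  "motion": "1.5 -2 0 0 0 0 0.4;1.5 -2 0 0 0 0 0.4;1.5 -2 0 0 0 0 0.4"
}}

```text
time_s: 1.83
ee_pos: [0.5005, -0.0194, 0.2224]
orientation: [-0.0, -0.052, 0.999, -0.0]
force: [0.5, 0.6, -0.9]
finger_gap: 0.402
finger_force: 0.0
```

Request:
{"name": "send_rows", "arguments": {
  "motion": "-0.5 0.2 -4 0 0 0 0.4;-0.5 0.2 -8 0 0 0 0.4;-0.5 0.2 -11 0 0 0 0.4;-0.5 0.2 -12.3 0 0 0 0.4;-0.5 0.2 -12.3 0 0 0 0.4;-0.5 0.2 -12.3 0 0 0 0.4"
}}

```text
time_s: 2.33
ee_pos: [0.4949, -0.0151, 0.0996]
orientation: [-0.001, -0.055, 0.999, 0.0]
force: [0.0, 0.4, 0.3]
finger_gap: 0.398
finger_force: 0.0
```

Run:
```python
from h import *
i2,P2,h2,_,_=cam('side')
cv2.imwrite('pics/side1.png',cv2.resize(i2[120:270,130:350,::-1],None,fx=3.6,fy=3.6,interpolation=cv2.INTER_CUBIC))
print(robot.get_obs()['ee_pos'])
```

```text
[ 0.49572527 -0.01529376  0.10055449]
```

View pics/side1.png

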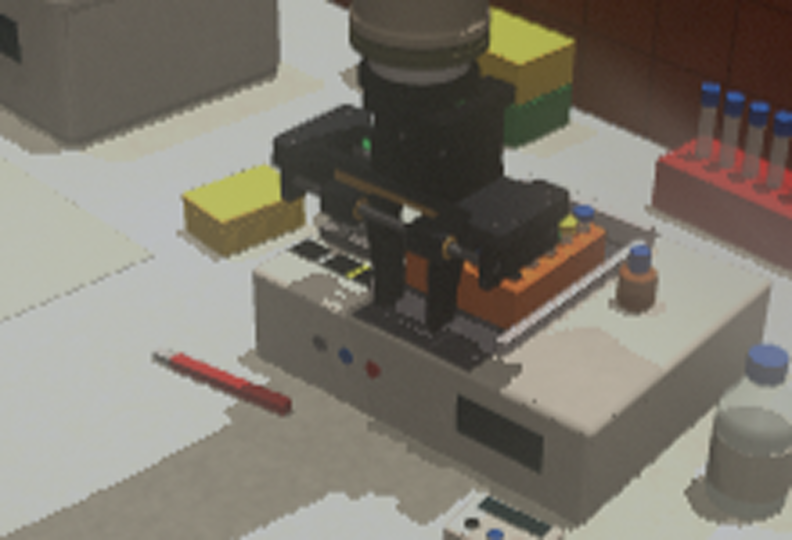

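The fingers stand in front of the orange rack, at about (385–440,310), with nothing touching yet.

Request:
{"name": "send_rows", "arguments": {
  "motion": "1 -0.1 0 0 0 0 0.4;2 0 0 0 0 0 0.4;2.7 0.1 0 0 0 0 0.4;3.4 0.2 0 0 0 0 0.4;4.1 0.3 0 0 0 0 0.4;4.8 0.4 0 0 0 0 0.4;5.5 0.4 0 0 0 0 0.4;6.0 0.5 0 0 0 0 0.4"
}}

```text
time_s: 3.05
ee_pos: [0.5561, -0.0113, 0.0994]
orientation: [-0.0, -0.054, 0.999, -0.0]
force: [-4.7, 0.5, 2.7]
finger_gap: 0.398
finger_force: 2.1
```

Request:
{"name": "send_rows", "arguments": {
  "motion": "0.3 0 0 0 0 0 0.4;0.6 0.1 0 0 0 0 0.4;0.9 0.1 0 0 0 0 0.4;0.9 0.1 0 0 0 0 0.4"
}}

```text
time_s: 3.38
ee_pos: [0.565, -0.0101, 0.0995]
orientation: [0.0, -0.054, 0.999, -0.0]
force: [-0.1, -0.0, -0.6]
finger_gap: 0.402
finger_force: 0.0
```

Request:
{"name": "send_rows", "arguments": {
  "motion": "0.2 0 0 0 0 0 0.4;0.4 0 0 0 0 0 0.4"
}}

```text
time_s: 3.55
ee_pos: [0.5678, -0.0102, 0.0995]
orientation: [-0.001, -0.054, 0.999, 0.0]
force: [-17.4, 0.4, 11.4]
finger_gap: 0.402
finger_force: 8.5
```

Request:
{"name": "send_rows", "arguments": {
  "motion": "0.15 0 0 0 0 0 0.4;0.3 0 0 0 0 0 0.4"
}}

```text
time_s: 3.72
ee_pos: [0.5679, -0.0102, 0.0994]
orientation: [-0.004, -0.054, 0.999, 0.001]
force: [-28.5, 0.8, 22.7]
finger_gap: 0.4
finger_force: 14.5
```

Request:
{"name": "send_rows", "arguments": {
  "motion": "-1 -0.1 0 0 0 0 0.4;-3 -0.3 0 0 0 0 0.3;-5 -0.5 0 0 0 0 0.1;-7 -0.7 2 0 0 0 0;-10 -0.7 6 0 0 0 0;-14 2 9 0 0 0 0;-17 6 10 0 0 0 0;-19 9 10 0 0 0 0"
}}

```text
time_s: 4.38
ee_pos: [0.3953, 0.062, 0.199]
orientation: [0.003, -0.052, 0.999, 0.001]
force: [0.6, 1.9, -0.1]
finger_gap: 0.023
finger_force: 0.0
```

Run:
```python
from h import *
print(robot.get_obs()['ee_pos'])
i2,P2,h2,_,_=cam('top')
cv2.imwrite('pics/topz2.png',cv2.resize(i2[115:230,195:330,::-1],None,fx=5,fy=5,interpolation=cv2.INTER_CUBIC))
H,S,V=h2[...,0],h2[...,1],h2[...,2]
box=np.zeros(P2.shape[:2],bool);box[115:230,240:287]=1
c,s=np.cos(np.radians(6.23)),np.sin(np.radians(6.23))
D=np.stack([(P2[...,0]-.6043)*c+(P2[...,1]+.006)*s,-(P2[...,0]-.6043)*s+(P2[...,1]+.006)*c,P2[...,2]],-1)
o=box&(H>5)&(H<17)&(S>150)&(V>80)&(P2[:,:,2]>.105)
print('orange dock',np.nanpercentile(D[o],[1,50,99],axis=0),o.sum())
red=((H<5)|(H>174))&(S>140)&(P2[:,:,2]>.11)&(P2[:,:,2]<.17)&(P2[:,:,0]<.8)&(P2[:,:,0]>.45)
print(np.nanmedian(D[red],0),red.sum())
```

```text
[0.39532659 0.06201696 0.19897285]
orange dock [[-0.02544755 -0.04232481  0.10519695]
 [-0.01744975  0.01645125  0.11587772]
 [ 0.06849936  0.04904585  0.12216059]] 96
[-0.03984057  0.11846176  0.14060079] 7
```

View pics/topz2.png

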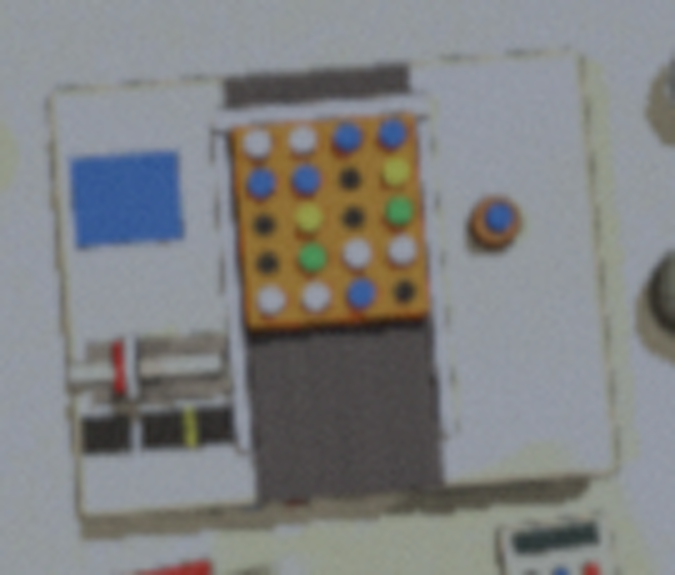

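The top crop shows the rack hard against the back stop bar, with its back edge at (325,120) and its front edge at dock x ≈ -25 mm. The vial has not moved, and the lever is still open with its pad at (120,368).

Request:
{"name": "send_rows", "arguments": {
  "motion": "15.1 8.7 0 0 0 0 0;15.1 8.7 0 0 0 0 0;15.1 8.7 0 0 0 0 0;15.1 8.7 0 0 0 0 0;15.1 8.7 0 0 0 0 0;15.1 8.7 0 0 0 0 0;15.1 8.7 0 0 0 0 0"
}}

```text
time_s: 5.02
ee_pos: [0.5462, 0.1486, 0.1958]
orientation: [-0.0, -0.054, 0.999, -0.0]
force: [0.2, -0.6, 0.0]
finger_gap: 0.005
finger_force: 0.0
```

Request:
{"name": "send_rows", "arguments": {
  "motion": "0 0 -4 0 0 0 0;0 0 -7 0 0 0 0;0 0 -8.1 0 0 0 0;0 0 -8.1 0 0 0 0;0 0 -8.1 0 0 0 0"
}}

```text
time_s: 5.43
ee_pos: [0.5462, 0.1486, 0.1166]
orientation: [0.0, -0.053, 0.999, 0.0]
force: [0.2, -0.2, 0.5]
finger_gap: 0.005
finger_force: 0.0
```

Request:
{"name": "send_rows", "arguments": {
  "motion": "0.1 -1 0 0 0 0 0;0.2 -2 0 0 0 0 0;0.3 -3 0 0 0 0 0;0.4 -4 0 0 0 0 0;0.55 -5 0 0 0 0 0;0.65 -6 0 0 0 0 0;0.75 -7 0 0 0 0 0;0.75 -7 0 0 0 0 0"
}}

```text
time_s: 6.1
ee_pos: [0.5544, 0.077, 0.1164]
orientation: [0.001, -0.053, 0.999, 0.0]
force: [-0.6, -0.6, -0.0]
finger_gap: 0.009
finger_force: 0.0
```

Request:
{"name": "send_rows", "arguments": {
  "motion": "0.05 -0.4 0 0 0 0 0;0.1 -0.8 0 0 0 0 0;0.1 -0.8 0 0 0 0 0"
}}

```text
time_s: 6.35
ee_pos: [0.5547, 0.0705, 0.1155]
orientation: [0.0, -0.054, 0.999, 0.0]
force: [-1.4, 0.3, -0.4]
finger_gap: 0.005
finger_force: 0.1
```

Request:
{"name": "send_rows", "arguments": {
  "motion": "0 -0.3 0 0 0 0 0;0.05 -0.5 0 0 0 0 0;0.05 -0.5 0 0 0 0 0"
}}

```text
time_s: 6.6
ee_pos: [0.5552, 0.0653, 0.1153]
orientation: [0.0, -0.054, 0.999, -0.0]
force: [0.0, 0.3, 0.0]
finger_gap: 0.004
finger_force: 0.3
```

Request:
{"name": "send_rows", "arguments": {
  "motion": "0 -0.15 0 0 0 0 0;0 -0.3 0 0 0 0 0;0 -0.3 0 0 0 0 0"
}}

```text
time_s: 6.85
ee_pos: [0.5551, 0.0622, 0.1152]
orientation: [-0.0, -0.053, 0.999, -0.0]
force: [0.6, -0.1, -0.2]
finger_gap: 0.008
finger_force: 0.0
```

Request:
{"name": "send_rows", "arguments": {
  "motion": "0 -0.2 0 0 0 0 0;0 -0.4 0 0 0 0 0;0 -0.4 0 0 0 0 0"
}}

```text
time_s: 7.1
ee_pos: [0.555, 0.0605, 0.1152]
orientation: [0.0, -0.054, 0.999, 0.001]
force: [1.1, 7.6, -1.4]
finger_gap: 0.008
finger_force: 3.1
```

Run:
```python
from h import *
i2,P2,h2,_,_=cam('side')
cv2.imwrite('pics/side2.png',cv2.resize(i2[120:270,130:350,::-1],None,fx=3.6,fy=3.6,interpolation=cv2.INTER_CUBIC))
```

```text
(no output)
```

View pics/side2.png

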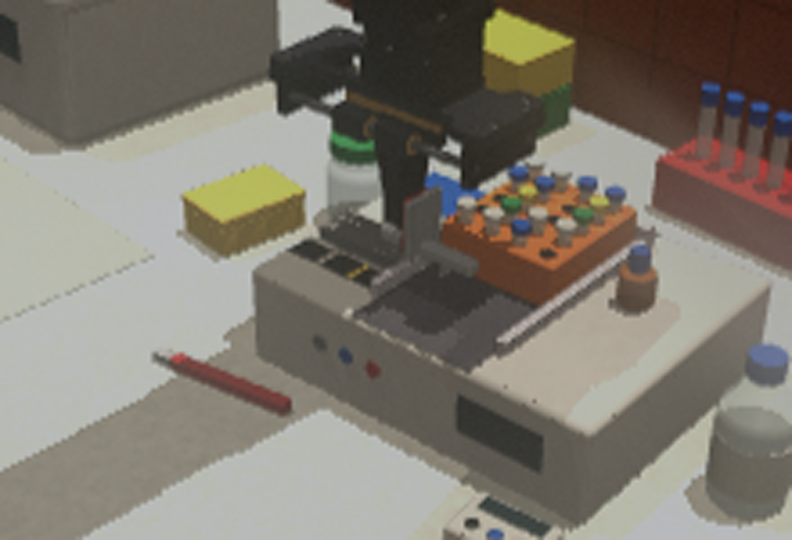

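The bolt now reaches across in front of the rack, at (455,258). I'll press a little more to tell the hard end from the second hump.

Request:
{"name": "send_rows", "arguments": {
  "motion": "0 -0.15 0 0 0 0 0;0 -0.3 0 0 0 0 0;0 -0.3 0 0 0 0 0"
}}

```text
time_s: 7.4
ee_pos: [0.5551, 0.0603, 0.1153]
orientation: [0.0, -0.056, 0.998, 0.002]
force: [1.3, 14.8, -1.0]
finger_gap: 0.006
finger_force: 7.0
```

Force has risen to 15 N with no movement, so this is the hard end. I'll back away and check.

Request:
{"name": "send_rows", "arguments": {
  "motion": "-0.1 1.2 0 0 0 0 0;-0.3 3 0 0 0 0 0;-0.5 5 1 0 0 0 0;-0.5 6 4 0 0 0 0;-2 8 7 0 0 0 0;-5 10 9 0 0 0 0;-8 12 10 0 0 0 0;-11 14 10 0 0 0 0"
}}

```text
time_s: 8.07
ee_pos: [0.445, 0.1965, 0.2176]
orientation: [0.002, -0.053, 0.999, 0.0]
force: [0.5, 0.7, -0.6]
finger_gap: 0.006
finger_force: 0.0
```

Request:
{"name": "send_rows", "arguments": {
  "motion": "-4 4 0 0 0 0 0;-5 8 0 0 0 0 0;-5 8 0 0 0 0 0"
}}

```text
time_s: 8.32
ee_pos: [0.3915, 0.2807, 0.2154]
orientation: [-0.0, -0.057, 0.998, 0.001]
force: [-0.8, 0.7, 0.2]
finger_gap: -0.001
finger_force: 0.0
```

Run:
```python
from h import *
i2,P2,h2,_,_=cam('top')
cv2.imwrite('pics/topz3.png',cv2.resize(i2[115:230,195:330,::-1],None,fx=5,fy=5,interpolation=cv2.INTER_CUBIC))
H,S,V=h2[...,0],h2[...,1],h2[...,2]
c,s=np.cos(np.radians(6.23)),np.sin(np.radians(6.23))
D=np.stack([(P2[...,0]-.6043)*c+(P2[...,1]+.006)*s,-(P2[...,0]-.6043)*s+(P2[...,1]+.006)*c,P2[...,2]],-1)
red=((H<5)|(H>174))&(S>140)&(P2[:,:,2]>.11)&(P2[:,:,2]<.17)&(P2[:,:,0]<.8)&(P2[:,:,0]>.45)
print(np.nanmedian(D[red],0),red.sum(),robot.get_obs()['ee_pos'])
```

```text
[-0.04477222  0.05865562  0.13948511] 9 [0.39186122 0.28103271 0.21518982]
```

View pics/topz3.png

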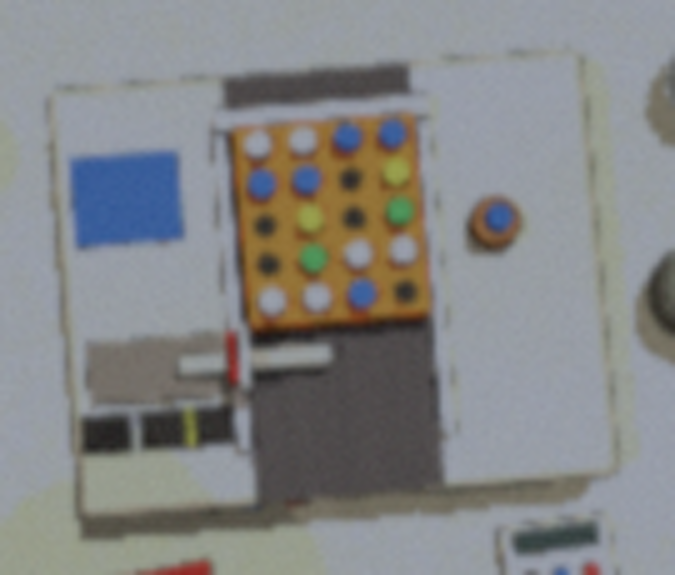

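The top crop shows the pad at (233,358), dock y ≈ 59 mm, which is lever travel 0.060. The bolt lies across in front of the rack at (290,357), and the rack is still home.

```bash
python3 -c "
from rig import robot
print(robot.hand_in())"
```

```text
the job is handed in; nothing more can be done
None
```

The rack is home against the back stop, the lever is at its second stop with the bolt across in front of the rack, and the job has been handed in.

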